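Open the spice block's swivel lid and drop the jars into their pockets

ROBOT

A 6-joint arm with a two-finger parallel gripper is mounted at the origin on a cart in front of the work surface, level with it; the furniture and walls round the work are solid. World frame = base frame: x ahead of the robot, y to its left, z up, the work surface at z = 0. Lengths are in m, angles in rad, forces in N, time in s.
With the tool pointing down it reaches from about 0.425 to 0.95 m from the base axis. Payload 3.5 kg.
Tool frame: the origin (TCP) lies at the very end of the fingers, on their centre line; the grasp point (between the pads) lies 19 mm behind it; z points along the fingers, y is the line along which they close (so a half turn about z gives the same grasp; the last joint's range is limited). The gripper opens to 85 mm and grips with 20 to 120 N. Pads are 22 mm wide; open, the fingers measure 114 mm over their backs; the gripper's body (76 mm by 85 mm) begins 54 mm behind the grasp point. The pads swing forward as they close: fully open they stand 13 mm farther back than shut.
Start: joints at [1.059, 0.286, 1.577, -0, 1.279, -0.15], TCP at [0.239, 0.631, 0.231] pointing down, gripper open.
Joint ranges: [-2.77, 2.77], [-0.9, 2.22], [0.21, 2.48], [-1.53, 4.67], [0.24, 2.81], [-2.84, 2.84]. Speed limits (rad/s): [2.79, 2.79, 3.14, 3.14, 3.14, 3.14].

INTERFACE

Orientations are given as a unit quaternion [x, y, z, w].
In Python, from plant import ctrl gives the robot as it stands.
- The arm moves only by the tool carry_out, never from a script. Its argument "deltas" is one flat list of numbers, 6 for each row, row after row: the shift along the tool's x, y, z in m, then the turn, a rotation vector about the tool's x, y, z in rad. A call has 1 to 5 rows; each row is the pose to reach, as a shift and turn from the pose commanded when the call began, along the tool's axes at that moment; what a row does not reach only later rows make up. A row lasts 1/8 s, in which the tool goes at most 62.5 mm and 10.7 degrees, less where a joint would pass 70% of its speed; a pose out of reach is approached as far as the arm can. A call with a gripper value outside its range is refused whole. "grip" is the opening in per cent of the stroke, from 0 (shut) to 100 (fully open), set as the call begins (left out, the last holds). The fingers move at their own pace and stop on an object; "grip_force" is the grip in N (left out, the last holds). Time passes only in rows, so rows that repeat a pose let the fingers close. It gives the time, the measured TCP pose, the force, the opening and the grip force at its end, in the units of the state.
- ctrl.get_state(): the state, without advancing time (a new reading comes with each control period).
- ctrl.read_camera(name): name is "scene" or "top" or "wrist"; returns (picture, depth): 420x560x3 uint8, red, green, blue; 420x560 float32, m along the optical axis (not along the pixel's ray), 0 where there is no reading.
- ctrl.camera_model(name): a dict with "intrinsics" (3x3 intrinsics, pixels), "k1" (the pictures are not rectified: a ray, as slopes to the right and down, at radius r is drawn at 1 + k1 r^2 times it, then the intrinsics apply), "extrinsics" (4x4, takes a point from world to camera coordinates); the wrist camera has in their place "hand_eye" (4x4, takes a point from camera to tool coordinates, whose origin is the TCP and whose axes are the flange's). Camera axes: x right, y down, z forward; pixel columns grow to the right and rows downward; lengths in m; the calibration is good to about 2 mm. A picture is of the moment at which its call begins: read the wrist's pose just before it. camera_model takes no time and is no camera call.
- ctrl.sign_off(): hands the job in; it is judged then, once.
Trained networks look in the newest picture that a camera, given by its name, has taken for a name from the list of things; names that differ only in an ending like _2 or _b are one class to them, and where a whole thing is asked for, a point or a joint stands for the part that bears it (a point fixed in the world has none). Each returns a list of dicts, best first, with "score" (0 to 1); they miss things now and then, are a little off and sometimes report something else, mostly with a low value. They report only what shows in the picture. A call takes as long as a camera call. They do not tell look-alikes from the thing itself.
- ctrl.find_in(camera, query): "uv" ([column, row] in pixels, amid what is visible of it).
The state is a dict: "time": time; "qpos": joint angles; "dq": joint speeds; "joint_efforts": joint torques, N m; "eef_pos": TCP position; "tcp_rot": TCP orientation; "contact_force": force on the tool from outside, world axes, zero at the start; "wrist_torque": the same for the moment, N m; "opening": opening from 0.0 (shut) to 1.0 (fully open); "finger_force": force on a finger pad.
Only numpy, scipy, OpenCV 4.12 (cv2) and the standard library are available. Lean on these libraries where they do the work, as an engineer would, in place of code of your own. Each camera call takes 0.05 s, during which the arm holds its last target. There are 200 camera calls.

TASK

Turn the steel lid of the wooden spice block, the one with the black knob, anticlockwise all the way to its stop, so that its three pockets lie open; leave it open. Then put the three spice jars away one after another, each upright and fully down in the pocket with its colour: the yellow-capped jar at the yellow dot, the green-labelled jar at the green dot, the black-labelled one at the black dot. Do not knock a jar over or disturb the salt shaker, the tin, the lemon and the mug standing around.

Things in the scene. Friction and masses are not known exactly. Their poses are not given: they have to be found in the camera images.
- spice_block: Wooden spice block fixed to the worktop, 230 mm (x) by 250 mm (y) by 75 mm high; origin: centre of its underside; z up, its -x side is its front, turned roughly to the robot. Three pockets lie in the front half of its top, on an arc of radius 88 mm round the lid's hub, 50 degrees apart.
- lid_hub (a point): The lid's upright pivot axis, where it leaves the block's top (75 mm above the worktop). A low hub 32 mm wide stands 13 mm high round it.
- lid (a joint): Swivelling steel lid of the block: a flat fan-shaped plate (148 degrees, radius 122 mm) whose upper face is 81 mm above the worktop. It turns level about lid_hub, anticlockwise seen from above as the value grows: 0 rad = covers the three pockets (it starts at or a little past this), 2.65 rad = the stop, all three pockets fully open and the lid over the block's rear. Light friction (about 0.06 N m, under 1 N at the knob) holds it where it is left.
- lid_knob (a point): Top centre of the lid's black upright knob, 115 mm above the worktop: a round post 18 mm in diameter and 34 mm high (a 26 mm wide collar makes its lowest 3 mm), 108 mm from the hub axis; it travels with the lid on an arc that passes along the block's front, right side and towards its rear.
- jar_yellow: Closed spice jar with a yellow screw cap on a rounded-square glass body; 45x44x100 mm (52 mm over the body's diagonal), about 0.11 kg, standing on the worktop left of the block. Origin: centre of its underside, z along its axis to the cap; cap 44 mm in diameter, its side from 80 to 100 mm above the origin.
- jar_green: Closed spice jar with a dark cap with a green disc on its top, and a green label; 41x41x104 mm, round, about 0.11 kg, standing on the worktop left of the block. Origin: centre of its underside, z along its axis to the cap; cap 40 mm in diameter, its side from 84 to 104 mm above the origin.
- jar_black: Closed spice jar with a plain black cap and a black label; 44x44x106 mm, round, about 0.11 kg, standing on the worktop left of the block. Origin: centre of its underside, z along its axis to the cap; cap 43 mm in diameter, its side from 85 to 106 mm above the origin.
- pocket_yellow (a point): The pocket for jar_yellow: round, 61 mm in diameter, 60 mm deep, with a yellow floor (hidden under the lid at first) and a yellow dot 19 mm wide on the block's top, 46 mm further out from the lid's hub. This point is the centre of the pocket's floor, 15 mm above the worktop; the mouth is 60 mm above it. z is up.
- pocket_green (a point): The pocket for jar_green: round, 61 mm in diameter, 60 mm deep, with a green floor (hidden under the lid at first) and a green dot 19 mm wide on the block's top, 46 mm further out from the lid's hub. This point is the centre of the pocket's floor, 15 mm above the worktop; the mouth is 60 mm above it. z is up.
- pocket_black (a point): The pocket for jar_black: round, 61 mm in diameter, 60 mm deep, with a black floor (hidden under the lid at first) and a black dot 19 mm wide on the block's top, 46 mm further out from the lid's hub. This point is the centre of the pocket's floor, 15 mm above the worktop; the mouth is 60 mm above it. z is up.
- kettle: Obstacle: steel and black electric kettle behind the jars, fixed, 145 mm (x) by 238 mm (y, with its handle), its top about 220 mm above the worktop (it stands on a 20 mm high base plate); origin: centre of its underside. Keep the gripper clear of it.
- salt_shaker: Bystander: glass salt shaker with a grey top, 44x44x90 mm; origin: centre of its underside. Leave it alone.
- tomato_tin: Bystander: small food tin with a green label, 57 mm in diameter, 72 mm high; origin: centre of its underside. Leave it alone.
- lemon: Bystander: lemon, 71x53x51 mm; origin: centre of its underside as it lies. Leave it alone.
- mug: Bystander: white mug with a small pattern, 92x127x95 mm; origin: centre of its underside. Leave it alone.
Mind the look-alikes: they are no part of the job. What is shaped like the jar_green but orange is not meant. What is shaped like the jar_black but pink is not meant.

How it is judged:
By the outcome, as a careful person would: the job done as asked, in the order asked, and still so for the second after the job is handed in, with the robot touching nothing.
It also fails if it takes over 72 s, if anything falls off the work surface, if the arm or the gripper's body presses on something with over 40 N, if the wrist force passes 120 N, or if a joint passes its speed limit or range.

## Working session

There is one attempt and no reset: what is moved stays moved. The work goes in short steps, Python scripts to look and compute and a tool call to move; the robot and the scene stay as the last step left them, time stands still between calls to the robot, and variables do not carry over. Pictures are saved under pics/ and viewed, at most 10 in all, crops included, and the job is handed in when it is done.

Besides the shell and the picture viewer there is one more tool, called after ">>>" as name(argument=value, ...), one argument or row to a line, values as JSON. carry_out: Moves the arm, as the interface text tells. Its arguments: {"type":"object","properties":{"deltas":{"type":"array"},"grip":{"type":"number"},"grip_force":{"type":"number"}},"required":["deltas"]}

```bash
mkdir -p pics; ls; cat > h.py <<'E'
import numpy as np,cv2
from plant import ctrl
from scipy.spatial.transform import Rotation as R
def world(name,depth,uv,T_tool=None):
    m=ctrl.camera_model(name);K=np.array(m["intrinsics"]);k1=m["k1"]
    uv=np.atleast_2d(uv).astype(float)
    p=cv2.undistortPoints(uv.reshape(-1,1,2),K,np.array([k1,0,0,0.])).reshape(-1,2)
    z=np.array([depth[int(round(v)),int(round(u))] for u,v in uv])
    c=np.c_[p*z[:,None],z,np.ones(len(z))]
    M=np.linalg.inv(m["extrinsics"]) if "extrinsics" in m else T_tool@np.array(m["hand_eye"])
    return (c@M.T)[:,:3]
def cloud(name,depth,T=None):
    v,u=np.mgrid[0:420,0:560]
    return world(name,depth,np.c_[u.ravel(),v.ravel()],T).reshape(420,560,3)
def tool():
    s=ctrl.get_state();T=np.eye(4);T[:3,:3]=R.from_quat(s["tcp_rot"]).as_matrix();T[:3,3]=s["eef_pos"];return T
E
python3 - <<'E'
from h import *
s=ctrl.get_state();print(s);print(tool().round(3))
for c in ("top","scene"):
    p,d=ctrl.read_camera(c);cv2.imwrite(f"pics/{c}0.png",p[:,:,::-1]);np.save(f"{c}.npy",d);np.save(f"{c}rgb.npy",p)
    for q in ["jar_yellow","jar_green","jar_black","lid_knob","lid","spice_block","salt_shaker","tomato_tin","lemon","mug","kettle"]:
        for r in ctrl.find_in(c,q)[:3]:
            uv=np.array(r["uv"]);print(c,q,uv.round(),round(r["score"],2),world(c,d,uv).round(3))
E
```

```text
pics
{'time': 0.0, 'qpos': array([ 1.05900181e+00,  2.87209462e-01,  1.57816969e+00,  2.41220431e-07,
        1.27860575e+00, -1.49978098e-01]), 'dq': array([-9.32572354e-04, -3.66893472e-04,  5.30376109e-05,  5.05341746e-04,
       -4.82707707e-04,  2.22162324e-03]), 'joint_efforts': array([-5.05330058e-05, -4.05976331e+01, -2.92627734e+01, -9.83201062e-05,
        5.88420429e-03,  5.20840501e-06]), 'eef_pos': array([0.2385659 , 0.63073501, 0.22992194]), 'tcp_rot': array([ 1.79922941e-01,  9.83679981e-01, -1.13120557e-03, -3.88708681e-04]), 'contact_force': array([-0.1691024 ,  0.32236629,  0.96552591]), 'wrist_torque': array([-0.0753116 ,  0.01514151,  0.02571601]), 'finger_force': 0.0, 'opening': 1.0031973025371472}
[[-0.935  0.354 -0.001  0.239]
 [ 0.354  0.935 -0.002  0.631]
 [ 0.    -0.002 -1.     0.23 ]
 [ 0.     0.     0.     1.   ]]
top jar_yellow [187. 246.] 0.58 [[0.431 0.349 0.101]]
top jar_green [209. 264.] 0.67 [[0.373 0.28  0.104]]
top jar_green [222. 238.] 0.43 [[0.453 0.239 0.107]]
top jar_black [245. 249.] 0.53 [[0.416 0.165 0.109]]
top jar_black [257. 273.] 0.47 [[
[... 733 characters left out ...]
reen [236. 273.] 0.62 [[0.348 0.304 0.063]]
scene jar_black [284. 260.] 0.7 [[0.318 0.147 0.075]]
scene jar_black [266. 247.] 0.55 [[0.399 0.172 0.076]]
scene lid_knob [312. 209.] 0.67 [[ 0.496 -0.06   0.08 ]]
scene lid [313. 206.] 0.82 [[ 0.508 -0.068  0.084]]
scene spice_block [309. 216.] 0.6 [[ 0.455 -0.02   0.093]]
scene salt_shaker [174. 263.] 0.75 [[0.493 0.459 0.052]]
scene salt_shaker [263. 249.] 0.64 [[0.4   0.182 0.071]]
scene tomato_tin [189. 300.] 0.98 [[0.312 0.47  0.062]]
scene lemon [310. 216.] 0.36 [[ 0.447 -0.021  0.099]]
scene mug [308. 217.] 0.56 [[ 0.459 -0.02   0.086]]
scene kettle [222. 223.] 0.79 [[0.622 0.242 0.041]]
scene kettle [210. 269.] 0.43 [[0.4   0.368 0.064]]
```

```bash
python3 - <<'E'
import cv2
a=cv2.imread("pics/top0.png");cv2.imwrite("pics/topc.png",cv2.resize(a[150:310,120:430],(775,400),interpolation=cv2.INTER_CUBIC))
b=cv2.imread("pics/scene0.png");cv2.imwrite("pics/scenec.png",cv2.resize(b[150:330,150:400],(800,576),interpolation=cv2.INTER_CUBIC))
E
```

```text
(no output)
```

View pics/topc.png

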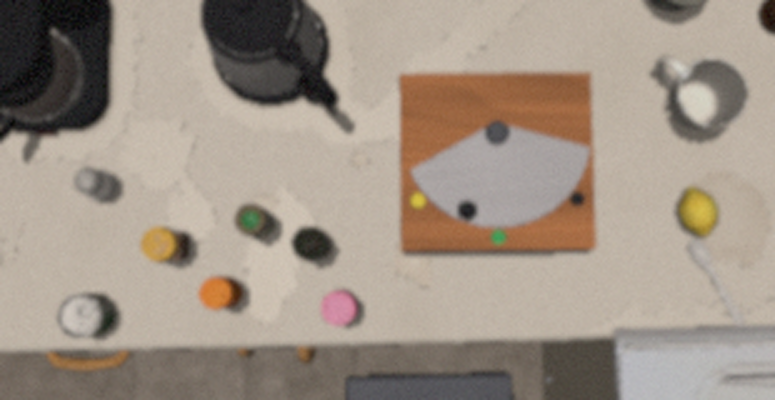

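View pics/scenec.png

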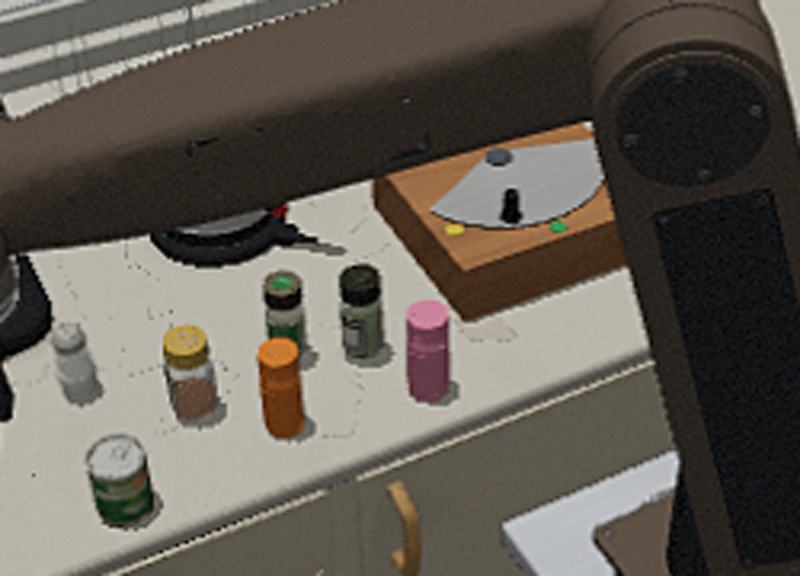

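The top crop (2.5x) shows two look-alike pairs:
- **Green pair:** orange cap at (209,264) and dark cap with a green disc at (222,238). The disc fits, so (222,238) is jar_green.
- **Black pair:** pink at (257,273) and plain black at (245,249). Black is jar_black.

The yellow jar is at (185,247), the knob at about (307,234), the hub at (319,203), and the dots at yellow (287,230), green (319,245) and black (351,230). The crop already confirms these identities.

```bash
python3 - <<'E'
from h import *
d=np.load("top.npy");P=cloud("top",d);rgb=np.load("toprgb.npy")
def tops(c,zlo,zhi,rad=.035):
    m=(P[...,2]>zlo)&(P[...,2]<zhi)&(np.hypot(P[...,0]-c[0],P[...,1]-c[1])<rad)
    q=P[m];return len(q),((q.min(0)+q.max(0))/2).round(4),q.mean(0).round(4)
for n,c,z in [("Y",(.431,.349),.1),("G",(.453,.239),.104),("B",(.416,.165),.106),("O",(.373,.28),.104),("P",(.341,.13),.106)]: print(n,tops(c,z-.012,z+.012))
hsv=cv2.cvtColor(rgb,cv2.COLOR_RGB2HSV)
def blob(u,v,col):
    sub=rgb[v-6:v+7,u-6:u+7].astype(int)
    w={"y":(sub[...,1]-sub[...,2])>90,"g":(sub[...,1]-sub[...,0])>15,"k":sub.sum(2)<130}[col]
    yy,xx=np.nonzero(w);uv=np.array([xx.mean()+u-6,yy.mean()+v-6]);print(col,w.sum(),uv.round(1),world("top",d,uv).round(4))
blob(287,230,"y");blob(319,245,"g");blob(351,230,"k");blob(307,233,"k")
m=(P[...,2]>.095)&(P[...,2]<.125)&(np.hypot(P[...,0]-.46,P[...,1]+.03)<.05);print("knob",m.sum(),P[m].mean(0))
blob(319,203,"k")
m=(P[...,2]>.06)&(P[...,2]<.1)&(P[...,0]>.35)&(P[...,0]<.75)&(P[...,1]<.12)&(P[...,1]>-.25)
print("block rect",cv2.minAreaRect(P[m][:,:2].astype(np.float32)))
m=(P[...,2]>.13)&(P[...,0]<.75)&(P[...,1]<.42)&(P[...,1]>.05);print("kettle",P[m].min(0),P[m].max(0))
q=P[m];print(q[q[:,0].argsort()[:5]].round(3))
print(ctrl.camera_model("wrist"))
E
```

```text
Y (167, array([0.4289, 0.3623, 0.0979]), array([0.428 , 0.361 , 0.1009]))
G (133, array([0.4527, 0.244 , 0.1041]), array([0.453 , 0.2439, 0.1048]))
B (154, array([0.4213, 0.1709, 0.1055]), array([0.4215, 0.1713, 0.1063]))
O (141, array([0.3649, 0.29  , 0.1029]), array([0.3652, 0.2886, 0.1051]))
P (160, array([0.3429, 0.1363, 0.1075]), array([0.3433, 0.1366, 0.1067]))
y 19 [286.8 229.8] [[0.4754 0.0335 0.0779]]
g 24 [319.  244.3] [[ 0.4268 -0.0686  0.0739]]
k 2 [350.5 229. ] [[ 0.4733 -0.1713  0.078 ]]
k 14 [306.6 233.9] [[ 0.4582 -0.0267  0.1155]]
knob 27 [ 0.45894419 -0.02759038  0.11520994]<stdin>:11: RuntimeWarning: Mean of empty slice.
  ret = ret.dtype.type(ret / rcount)
Traceback (most recent call last):
  File "h.py", line 8, in world
    z=np.array([depth[int(round(v)),int(round(u))] for u,v in uv])
                          ~~~~~^^^
ValueError: cannot convert float NaN to integer
```

```bash
cat > plan.py <<'E'
from h import *
def pose():
    s=ctrl.get_state();T=tool();return np.array(s["eef_pos"]),np.arctan2(T[1,1],T[0,1])
def plan(wps,start=None,step=.06,rot=.18):
    """wps: (x,y,z,yangle_rad,[min rows]) ; prints flat calls of 5 rows; z-down tool"""
    p,a=start or pose();p=np.array(p,float)
    rows=[]
    cp,ca=p,a
    for w in wps:
        q=np.array(w[:3]);b=w[3]
        n=max(int(np.ceil(np.linalg.norm(q-cp)/step)),int(np.ceil(abs(b-ca)/rot)),w[4] if len(w)>4 else 1)
        rows+=[(cp+(q-cp)*k/n,ca+(b-ca)*k/n) for k in range(1,n+1)];cp,ca=q,b
    for i in range(0,len(rows),5):
        Y=np.array([np.cos(a),np.sin(a),0]);Z=np.array([0,0,-1.]);X=np.cross(Y,Z)
        B=np.array([X,Y,Z]);out=[]
        for q,b in rows[i:i+5]:
            d=(B@(q-p)).round(3);t=round(-(b-a),2);out.append([*d,0,0,t])
        print("["+", ".join("%g"%v for r in out for v in np.array(r)+0)+"]")
        p=p+B.T@np.array(out[-1][:3]);a=a-out[-1][5]
    print("end",p.round(4),round(a,3))
E
python3 - <<'E'
from plan import *
h=np.array([.5606,-.070]);print(pose())
plan([(.43,.33,.26,1.209-1.6),(.45,-.03,.26,-1.965)])
print(ctrl.camera_model("wrist"))
d=np.load("top.npy");P=cloud("top",d)
m=(P[...,2]>.13)&(P[...,0]<.75)&(P[...,1]<.42)&(P[...,1]>.05);q=P[m];print("kettle",q.min(0),q.max(0),q[q[:,0].argsort()[:4]].round(3))
E
```

```text
(array([0.23885823, 0.63129571, 0.23130432]), np.float64(1.2090754399306445))
[-0.032, -0.024, -0.003, 0, 0, 0.18, -0.063, -0.048, -0.006, 0, 0, 0.36, -0.095, -0.071, -0.01, 0, 0, 0.53, -0.127, -0.095, -0.013, 0, 0, 0.71, -0.159, -0.119, -0.016, 0, 0, 0.89]
[-0.038, 0.009, -0.003, 0, 0, 0.18, -0.077, 0.019, -0.006, 0, 0, 0.35, -0.115, 0.029, -0.01, 0, 0, 0.53, -0.153, 0.038, -0.013, 0, 0, 0.71, -0.192, 0.028, -0.013, 0, 0, 0.88]
[-0.033, 0.023, 0, 0, 0, 0.18, -0.066, 0.046, 0, 0, 0, 0.35, -0.098, 0.07, 0, 0, 0, 0.53, -0.131, 0.093, 0, 0, 0, 0.7, -0.164, 0.116, 0, 0, 0, 0.88]
[-0.003, 0.04, 0, 0, 0, 0.17, -0.006, 0.08, 0, 0, 0, 0.35, -0.009, 0.119, 0, 0, 0, 0.52]
end [ 0.4497 -0.0295  0.2603] -1.961
{'intrinsics': array([[299.55319127,   0.        , 282.13255961],
       [  0.        , 299.55319127, 214.23978724],
       [  0.        ,   0.        ,   1.        ]]), 'k1': -0.043442542666751065, 'hand_eye': array([[ 5.09939813e-04, -9.54738969e-01, -2.97444517e-01,
         7.49564944e-02],
       [ 9.99999854e-01,  4.32878038e-04,  3.24948690e-04,
         3.91046066e-04],
       [-1.81483979e-04, -2.97444639e-01,  9.54739050e-01,
        -1.42329807e-01],
       [ 0.00000000e+00,  0.00000000e+00,  0.00000000e+00,
         1.00000000e+00]])}
kettle [-0.04437304  0.05003444  0.1301261 ] [0.74999774 0.41998504 1.33824703] [[-0.044  0.09   0.233]
 [-0.044  0.09   0.241]
 [-0.04   0.087  0.251]
 [-0.04   0.087  0.245]]
```

>>> carry_out(
  deltas=[-0.032,-0.024,-0.003,0,0,0.18,-0.063,-0.048,-0.006,0,0,0.36,-0.095,-0.071,-0.01,0,0,0.53,-0.127,-0.095,-0.013,0,0,0.71,-0.159,-0.119,-0.016,0,0,0.89],
  grip=50,
)

```text
time: 1.82
eef_pos: [0.3461, 0.4626, 0.2476]
tcp_rot: [0.588, 0.809, 0.0, 0.0]
contact_force: [0.3, -0.5, 0.8]
opening: 0.5
finger_force: 0.0
```

>>> carry_out(
  deltas=[-0.038,0.009,-0.003,0,0,0.18,-0.077,0.019,-0.006,0,0,0.35,-0.115,0.029,-0.01,0,0,0.53,-0.153,0.038,-0.013,0,0,0.71,-0.192,0.028,-0.013,0,0,0.88],
)

```text
time: 2.45
eef_pos: [0.4335, 0.2891, 0.2609]
tcp_rot: [0.877, 0.481, 0.001, 0.0]
contact_force: [0.8, -0.8, -0.2]
opening: 0.5
finger_force: 0.0
```

>>> carry_out(
  deltas=[-0.033,0.023,0,0,0,0.18,-0.066,0.046,0,0,0,0.35,-0.098,0.07,0,0,0,0.53,-0.131,0.093,0,0,0,0.7,-0.164,0.116,0,0,0,0.88],
)

```text
time: 3.08
eef_pos: [0.4432, 0.0884, 0.2606]
tcp_rot: [0.998, 0.062, 0.0, 0.0]
contact_force: [0.3, -0.8, -0.2]
opening: 0.497
finger_force: 0.0
```

>>> carry_out(
  deltas=[-0.003,0.04,0,0,0,0.17,-0.006,0.08,0,0,0,0.35,-0.009,0.119,0,0,0,0.52],
)

```text
time: 3.45
eef_pos: [0.4497, -0.0309, 0.2607]
tcp_rot: [0.98, -0.197, 0.0, 0.0]
contact_force: [0.6, 0.7, 0.4]
opening: 0.501
finger_force: 0.0
```

```bash
python3 - <<'E'
from plan import *
print(pose(),ctrl.get_state()["qpos"].round(2),ctrl.get_state()["opening"])
ctrl.read_camera("top")
T=tool();p,d=ctrl.read_camera("wrist");cv2.imwrite("pics/w1.png",p[:,:,::-1]);np.savez("w1.npz",p=p,d=d,T=T)
P=cloud("wrist",d,T)
m=(P[...,2]>.1)&(P[...,2]<.125)&(np.hypot(P[...,0]-.459,P[...,1]+.027)<.03);q=P[m];print("knob",m.sum(),q.mean(0),(q.min(0)+q.max(0))/2)
print(pose())
E
```

```text
(array([ 0.44965525, -0.03087368,  0.26066099]), np.float64(-1.9668434121849099)) [-0.29 -0.25  2.07  0.    1.32  1.67] 0.5009370665591906
knob 274 [ 0.46221978 -0.02946322  0.11314746] [ 0.46129376 -0.02886373  0.10866162]
(array([ 0.44985214, -0.03232599,  0.26061041]), np.float64(-1.9668647660983947))
```

View pics/w1.png

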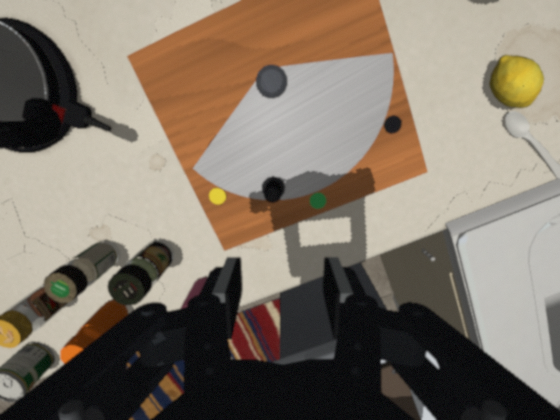

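The wrist picture shows the hub at (271,81), the knob at (273,188), and the dots at yellow (217,196), green (318,201) and black (392,125).

```bash
python3 - <<'E'
from plan import *
f=np.load("w1.npz");p,d,T=f["p"],f["d"],f["T"];P=cloud("wrist",d,T)
def blob(n,u,v,fn,r=14):
    sub=p[v-r:v+r+1,u-r:u+r+1].astype(int);w=fn(sub);yy,xx=np.nonzero(w)
    q=P[v-r:v+r+1,u-r:u+r+1][w];print(n,w.sum(),q.mean(0).round(4),np.median(q,0).round(4));return q.mean(0)
Y=blob("y",217,196,lambda s:(s[...,0]-s[...,2]>90)&(s[...,1]-s[...,2]>70),12)
G=blob("g",318,201,lambda s:(s[...,1]-s[...,0]>10))
K=blob("k",392,125,lambda s:s.sum(2)<140)
H=blob("hub",271,81,lambda s:s.sum(2)<330,20)
def f2(x):
    a=x[2]+np.radians([-50,0,50]);return (x[:2]+.134*np.c_[np.cos(a),np.sin(a)]-np.array([Y,G,K])[:,:2]).ravel()
from scipy.optimize import least_squares
r=least_squares(f2,[.56,-.07,3.14]);print(r.x,r.fun.round(4))
top=p[188-12:188+13,273-14:273+15]
m=(P[...,2]>.111)&(P[...,2]<.12)&(np.hypot(P[...,0]-.459,P[...,1]+.027)<.03);q=P[m];print("knobtop",len(q),q.mean(0),(q.min(0)+q.max(0))/2)
m=(P[...,2]>.084)&(P[...,2]<.093)&(np.hypot(P[...,0]-.56,P[...,1]+.07)<.03);q=P[m];print("hubtop",len(q),q.mean(0),(q.min(0)+q.max(0))/2)
E
```

```text
y 250 [0.4762 0.034  0.0757] [0.4762 0.0341 0.0757]
g 211 [ 0.427  -0.0681  0.0757] [ 0.427  -0.068   0.0757]
k 200 [ 0.4739 -0.1708  0.0775] [ 0.4737 -0.1713  0.076 ]
hub 1021 [ 0.5643 -0.0689  0.0852] [ 0.5637 -0.0687  0.0868]
[ 0.56110585 -0.0693736   3.13092769] [-0.0001  0.0002  0.0001  0.0001 -0.     -0.0003]
knobtop 238 [ 0.46153066 -0.02892863  0.11427681] [ 0.46106642 -0.02873793  0.11405283]
hubtop 817 [ 0.56065093 -0.07013466  0.08692867] [ 0.56069099 -0.06980722  0.08712169]
```

```bash
python3 - <<'E'
from plan import *
s=pose();print(s)
h=np.array([.561,-.0695]);a0=2.754
yk=a0+np.pi/2-2*np.pi
plan([(.4613,-.0288,.15,yk),(.4613,-.0288,.091,yk,2)],s)
print("arc")
s=(np.array([.4613,-.0288,.091]),yk)
w=[]
for t in np.arange(.175,2.63,.175): w.append((*(h+.1077*np.array([np.cos(a0+t),np.sin(a0+t)])),.091,yk+t))
plan(w,s)
E
```

```text
(array([ 0.44985214, -0.03232599,  0.26061041]), np.float64(-1.9668647660983947))
[0.005, -0.004, 0.055, 0, 0, 0, 0.009, -0.008, 0.111, 0, 0, -0.01, 0.009, -0.008, 0.14, 0, 0, -0.01, 0.009, -0.008, 0.17, 0, 0, -0.01]
end [ 0.4612 -0.0284  0.0906] -1.957
arc
[0.002, 0.019, 0, 0, 0, -0.18, 0.007, 0.037, 0, 0, 0, -0.35, 0.014, 0.054, 0, 0, 0, -0.52, 0.025, 0.069, 0, 0, 0, -0.7, 0.039, 0.083, 0, 0, 0, -0.88]
[0.002, 0.018, 0, 0, 0, -0.17, 0.006, 0.036, 0, 0, 0, -0.34, 0.014, 0.054, 0, 0, 0, -0.52, 0.025, 0.069, 0, 0, 0, -0.7, 0.038, 0.082, 0, 0, 0, -0.87]
[0.002, 0.019, 0, 0, 0, -0.18, 0.006, 0.037, 0, 0, 0, -0.35, 0.014, 0.054, 0, 0, 0, -0.52, 0.025, 0.07, 0, 0, 0, -0.7, 0.039, 0.083, 0, 0, 0, -0.87]
end [ 0.6276 -0.1537  0.091 ] 0.662
```

>>> carry_out(
  deltas=[0.005,-0.004,0.055,0,0,0,0.009,-0.008,0.111,0,0,-0.01,0.009,-0.008,0.14,0,0,-0.01,0.009,-0.008,0.17,0,0,-0.01],
)

```text
time: 4.05
eef_pos: [0.4609, -0.0247, 0.0892]
tcp_rot: [0.982, -0.188, -0.0, -0.0]
contact_force: [-0.5, 0.7, -0.2]
opening: 0.497
finger_force: 0.0
```

>>> carry_out(
  deltas=[0,0,0,0,0,0,0,0,0,0,0,0,0,0,0,0,0,0],
  grip=0,
  grip_force=25,
)

```text
time: 4.42
eef_pos: [0.4604, -0.025, 0.0901]
tcp_rot: [0.982, -0.189, -0.001, -0.0]
contact_force: [-0.7, 1.7, -8.0]
opening: 0.204
finger_force: 25.4
```

>>> carry_out(
  deltas=[0.002,0.019,0,0,0,-0.18,0.007,0.037,0,0,0,-0.35,0.014,0.054,0,0,0,-0.52,0.025,0.069,0,0,0,-0.7,0.039,0.083,0,0,0,-0.88],
)

```text
time: 5.05
eef_pos: [0.462, -0.1184, 0.09]
tcp_rot: [0.968, 0.252, -0.006, -0.001]
contact_force: [-12.1, -5.1, -0.6]
opening: 0.202
finger_force: 26.1
```

```bash
python3 - <<'E'
from plan import *
s=pose();print(s,ctrl.get_state()["opening"],ctrl.get_state()["contact_force"])
h=np.array([.561,-.0695]);r=s[0][:2]-h;print(np.hypot(*r),np.arctan2(r[1],r[0])%(2*np.pi), s[1]-np.pi/2+2*np.pi)
E
```

```text
(array([ 0.4620133 , -0.11840232,  0.09003593]), np.float64(-1.0619185286998674)) 0.20203787804934425 [-12.12522981  -5.06922919  -0.58500515]
0.1104074469727041 3.6004522573386786 3.6504704516848223
```

```bash
python3 - <<'E'
from plan import *
s=pose();h=np.array([.561,-.0695])
w=[]
for a,b in zip(np.linspace(3.6,5.4,11)[1:],np.linspace(s[1],5.4-1.5*np.pi,11)[1:]): w.append((*(h+.1082*np.array([np.cos(a),np.sin(a)])),.090,b))
plan(w,s,rot=.19)
E
```

```text
[0.003, 0.019, 0, 0, 0, -0.17, 0.007, 0.038, 0, 0, 0, -0.35, 0.015, 0.056, 0, 0, 0, -0.52, 0.025, 0.073, 0, 0, 0, -0.7, 0.039, 0.087, 0, 0, 0, -0.87]
[0.001, 0.019, 0, 0, 0, -0.18, 0.006, 0.038, 0, 0, 0, -0.35, 0.014, 0.056, 0, 0, 0, -0.53, 0.025, 0.072, 0, 0, 0, -0.7, 0.039, 0.085, 0, 0, 0, -0.88]
end [ 0.6293 -0.1533  0.09  ] 0.688
```

>>> carry_out(
  deltas=[0.003,0.019,0,0,0,-0.17,0.007,0.038,0,0,0,-0.35,0.015,0.056,0,0,0,-0.52,0.025,0.073,0,0,0,-0.7,0.039,0.087,0,0,0,-0.87],
)

```text
time: 5.68
eef_pos: [0.5413, -0.177, 0.0902]
tcp_rot: [0.772, 0.635, -0.002, -0.0]
contact_force: [-3.8, -2.0, -4.6]
opening: 0.198
finger_force: 25.6
```

>>> carry_out(
  deltas=[0.001,0.019,0,0,0,-0.18,0.006,0.038,0,0,0,-0.35,0.014,0.056,0,0,0,-0.53,0.025,0.072,0,0,0,-0.7,0.039,0.085,0,0,0,-0.88],
)

```text
time: 6.3
eef_pos: [0.6179, -0.1601, 0.0894]
tcp_rot: [0.424, 0.905, -0.017, -0.02]
contact_force: [-72.0, -36.6, 26.9]
opening: 0.201
finger_force: 46.5
```

>>> carry_out(
  deltas=[0,-0.006,0,0,0,0.05,0.0,-0.012,0,0,0,0.1],
)

```text
time: 6.55
eef_pos: [0.6178, -0.1615, 0.0899]
tcp_rot: [0.477, 0.879, -0.003, -0.008]
contact_force: [-11.1, 5.1, 0.7]
opening: 0.199
finger_force: 26.8
```

```bash
python3 - <<'E'
from plan import *
s=pose();S=ctrl.get_state();print(s,tool().round(3),S["contact_force"],S["wrist_torque"],S["qpos"].round(2))
h=np.array([.561,-.0695]);r=s[0][:2]-h;print(np.hypot(*r),np.arctan2(r[1],r[0])%(2*np.pi))
E
```

```text
(array([ 0.61776491, -0.16151266,  0.0899123 ]), np.float64(0.5774047521307415)) [[-0.546  0.838 -0.017  0.618]
 [ 0.838  0.546  0.003 -0.162]
 [ 0.012 -0.013 -1.     0.09 ]
 [ 0.     0.     0.     1.   ]] [-11.10246707   5.10020856   0.72482591] [0.79749963 1.73346236 0.11909534] [-0.41  0.36  1.76 -0.    1.04 -0.99]
0.1081137518428376 5.265160448459559
```

>>> carry_out(
  deltas=[0,0.004,0,0,0,0,0,0.004,0,0,0,0],
)

```text
time: 6.8
eef_pos: [0.618, -0.1614, 0.0898]
tcp_rot: [0.475, 0.88, -0.007, -0.012]
contact_force: [-28.6, -8.4, 8.2]
opening: 0.198
finger_force: 29.8
```

>>> carry_out(
  deltas=[0,0,0,0,0,0,0,0,0,0,0,0],
  grip=60,
)

```text
time: 7.05
eef_pos: [0.6291, -0.1598, 0.0928]
tcp_rot: [0.476, 0.879, 0.0, 0.002]
contact_force: [-0.4, 0.1, -0.3]
opening: 0.598
finger_force: 0.0
```

>>> carry_out(
  deltas=[0,0,-0.06,0,0,0,0,0,-0.12,0,0,0,0,0,-0.15,0,0,0],
)

```text
time: 7.42
eef_pos: [0.6304, -0.1595, 0.2477]
tcp_rot: [0.475, 0.88, 0.001, 0.006]
contact_force: [-0.1, 0.7, -0.2]
opening: 0.6
finger_force: 0.0
```

```bash
python3 - <<'E'
from plan import *
print(tool().round(3),ctrl.get_state()["contact_force"])
T=tool();p,d=ctrl.read_camera("wrist");cv2.imwrite("pics/w2.png",p[:,:,::-1]);np.savez("w2.npz",p=p,d=d,T=T)
P=cloud("wrist",d,T)
m=(P[...,2]>.110)&(P[...,2]<.12)&(np.hypot(P[...,0]-.618,P[...,1]+.16)<.04);q=P[m];k=(q.min(0)+q.max(0))/2;r=k[:2]-[.561,-.0695];print(len(q),k,np.hypot(*r),np.arctan2(r[1],r[0])%6.2832)
E
```

```text
[[-0.548  0.837  0.011  0.63 ]
 [ 0.837  0.548 -0.004 -0.16 ]
 [-0.009  0.007 -1.     0.248]
 [ 0.     0.     0.     1.   ]] [-0.08102033  0.7075226  -0.15960537]
263 [ 0.61915279 -0.16097646  0.1137242 ] 0.10839598400898283 5.278669815539399
```

View pics/w2.png

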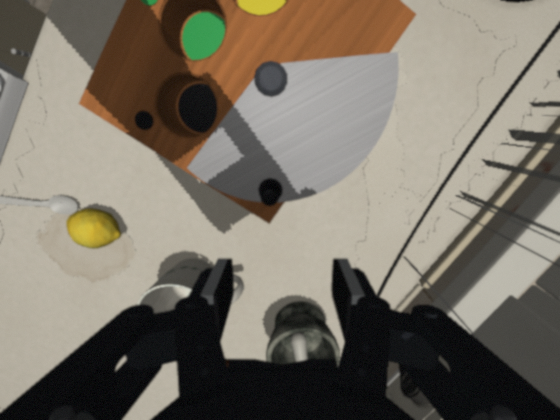

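The wrist picture shows the lid at its stop (knob at (270,191)). The green (203,35), black (197,106) and yellow (262,3) pockets are all clear. Next, the jars.

```bash
python3 - <<'E'
from plan import *
print(pose())
plan([(.47,.0,.27,.578-.9),(.43,.33,.27,-.89)])
P=cloud("top",np.load("top.npy"))
m=(P[...,2]>.03)&(P[...,2]<.3)&(P[...,0]>.49)&(P[...,0]<.75)&(P[...,1]<.42)&(P[...,1]>.1);q=P[m]
for y in np.arange(.1,.42,.04):
    r=q[(q[:,1]>=y)&(q[:,1]<y+.04)]
    if len(r): i=r[:,0].argmin();print(y.round(2),r[i].round(3),r[:,2].max().round(3))
E
```

```text
(array([ 0.63164997, -0.15995414,  0.25155204]), np.float64(0.5799445378110594))
[0.037, -0.008, -0.003, 0, 0, 0.15, 0.074, -0.016, -0.006, 0, 0, 0.3, 0.111, -0.024, -0.009, 0, 0, 0.45, 0.148, -0.032, -0.012, 0, 0, 0.6, 0.185, -0.04, -0.015, 0, 0, 0.75]
[0.022, -0.031, -0.003, 0, 0, 0.15, 0.075, -0.047, -0.003, 0, 0, 0.25, 0.128, -0.063, -0.003, 0, 0, 0.34, 0.181, -0.079, -0.003, 0, 0, 0.44, 0.235, -0.095, -0.003, 0, 0, 0.53]
[0.038, -0.04, 0, 0, 0, 0.1, 0.075, -0.08, 0, 0, 0, 0.19]
end [0.4301 0.3295 0.2696] -0.89
0.1 [0.587 0.138 0.156] 0.198
0.14 [0.588 0.142 0.153] 0.221
0.18 [0.623 0.219 0.041] 0.216
0.22 [0.622 0.222 0.047] 0.219
0.26 [0.63  0.262 0.044] 0.207
```

>>> carry_out(
  deltas=[0.037,-0.008,-0.003,0,0,0.15,0.074,-0.016,-0.006,0,0,0.3,0.111,-0.024,-0.009,0,0,0.45,0.148,-0.032,-0.012,0,0,0.6,0.185,-0.04,-0.015,0,0,0.75],
  grip=72,
)

```text
time: 8.1
eef_pos: [0.4927, -0.025, 0.2565]
tcp_rot: [0.766, 0.642, 0.001, 0.001]
contact_force: [-0.4, -0.4, 0.2]
opening: 0.723
finger_force: 0.0
```

>>> carry_out(
  deltas=[0.022,-0.031,-0.003,0,0,0.15,0.075,-0.047,-0.003,0,0,0.25,0.128,-0.063,-0.003,0,0,0.34,0.181,-0.079,-0.003,0,0,0.44,0.235,-0.095,-0.003,0,0,0.53],
)

```text
time: 8.72
eef_pos: [0.4394, 0.2241, 0.2597]
tcp_rot: [0.907, 0.42, 0.002, 0.0]
contact_force: [1.3, -0.1, 0.1]
opening: 0.721
finger_force: 0.0
```

>>> carry_out(
  deltas=[0.038,-0.04,0,0,0,0.1,0.075,-0.08,0,0,0,0.19,0.075,-0.08,0,0,0,0.19],
)

```text
time: 9.1
eef_pos: [0.4259, 0.3343, 0.2592]
tcp_rot: [0.942, 0.336, 0.001, -0.001]
contact_force: [0.4, -0.0, 1.2]
opening: 0.713
finger_force: 0.0
```

```bash
cat > jars.py <<'E'
from plan import *
J={"Y":(.429,.362,.100),"G":(.4527,.244,.104),"B":(.4213,.171,.106),"O":(.365,.29,.104),"P":(.343,.136,.106)}
def circ(n,P):
    x,y,z=J[n];m=(abs(P[...,2]-z)<.008)&(np.hypot(P[...,0]-x,P[...,1]-y)<.03);q=P[m]
    if len(q)<30: print(n,"few",len(q));return
    c,r=cv2.minEnclosingCircle(q[:,:2].astype(np.float32));print(n,len(q),"mean",q.mean(0).round(4),"mid",((q.min(0)+q.max(0))/2).round(4),"circ",np.round(c,4),round(r,4))
E
python3 - <<'E'
from jars import *
print(pose())
T=tool();p,d=ctrl.read_camera("wrist");cv2.imwrite("pics/w3.png",p[:,:,::-1]);P=cloud("wrist",d,T)
for n in "YGBOP": circ(n,P)
print(pose())
E
```

```text
(array([0.42586527, 0.33428766, 0.25920634]), np.float64(-0.8854941814627131))
Y 1418 mean [0.4278 0.362  0.1   ] mid [0.4272 0.3616 0.0973] circ [0.427  0.3616] 0.022
G 1131 mean [0.4552 0.2473 0.1039] mid [0.4546 0.2459 0.1013] circ [0.4547 0.2459] 0.0206
B 691 mean [0.4313 0.1737 0.105 ] mid [0.4307 0.1726 0.103 ] circ [0.4261 0.1727] 0.022
O 1034 mean [0.3656 0.2905 0.1037] mid [0.3642 0.289  0.1015] circ [0.3642 0.2892] 0.0205
P 137 mean [0.3367 0.1545 0.1036] mid [0.3359 0.1513 0.1025] circ [0.3359 0.1505] 0.0155
(array([0.42621869, 0.33257204, 0.25899227]), np.float64(-0.8867834725423258))
```

View pics/w3.png

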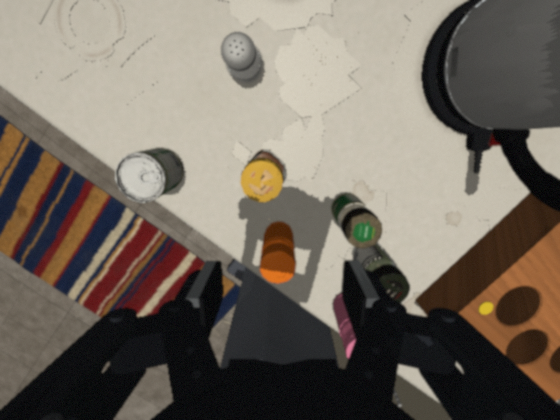

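The yellow cap is at (263,180), which puts the jar at (0.427, 0.362), clear of its neighbours. Grasping it now.

```bash
python3 - <<'E'
from plan import *
s=([.426,.3334,.2591],-.886)
plan([(.427,.3617,.2,-.886),(.427,.3617,.12,-.886),(.427,.3617,.07,-.886,2)],s)
E
```

```text
[0.009, -0.011, 0.03, 0, 0, 0, 0.019, -0.021, 0.059, 0, 0, 0, 0.019, -0.021, 0.099, 0, 0, 0, 0.019, -0.021, 0.139, 0, 0, 0, 0.019, -0.021, 0.164, 0, 0, 0]
[0, 0, 0.025, 0, 0, 0]
end [0.4274 0.3617 0.0701] -0.886
```

>>> carry_out(
  deltas=[0.009,-0.011,0.03,0,0,0,0.019,-0.021,0.059,0,0,0,0.019,-0.021,0.099,0,0,0,0.019,-0.021,0.139,0,0,0,0.019,-0.021,0.164,0,0,0],
)

```text
time: 9.78
eef_pos: [0.428, 0.3574, 0.0926]
tcp_rot: [0.943, 0.333, -0.001, 0.0]
contact_force: [0.7, 0.4, 0.6]
opening: 0.717
finger_force: 0.0
```

>>> carry_out(
  deltas=[0,0,0.025,0,0,0,0,0,0.025,0,0,0],
)

```text
time: 10.02
eef_pos: [0.4273, 0.3572, 0.0676]
tcp_rot: [0.943, 0.333, -0.002, 0.0]
contact_force: [0.1, 0.3, -0.3]
opening: 0.724
finger_force: 0.0
```

>>> carry_out(
  deltas=[0,0,0,0,0,0,0,0,0,0,0,0,0,0,0,0,0,0,0,0,0,0,0,0],
  grip=0,
  grip_force=35,
)

```text
time: 10.52
eef_pos: [0.4291, 0.3594, 0.0708]
tcp_rot: [0.943, 0.334, 0.001, 0.0]
contact_force: [0.2, -0.3, 3.6]
opening: 0.541
finger_force: 32.9
```

>>> carry_out(
  deltas=[0,0,-0.04,0,0,0,0,0,-0.08,0,0,0,0,0,-0.12,0,0,0],
)

```text
time: 10.9
eef_pos: [0.4273, 0.3588, 0.1899]
tcp_rot: [0.943, 0.333, -0.001, 0.0]
contact_force: [0.0, 0.2, -2.1]
opening: 0.533
finger_force: 33.0
```

```bash
python3 - <<'E'
from plan import *
s=pose();print(s,ctrl.get_state()["opening"]);h=np.array([.561,-.0695])
for n,a in (("Y",2.258),("G",3.131),("B",4.004)): print(n,h+.088*np.array([np.cos(a),np.sin(a)]))
f=np.load("w2.npz");p,d,T=f["p"].astype(int),f["d"],f["T"];P=cloud("wrist",d,T)
for n,w in (("G",(p[...,1]-p[...,0]>30)),("K",(p.sum(2)<160))):
    m=w&(abs(P[...,2]-.015)<.006);q=P[m];print(n,len(q),((q.min(0)+q.max(0))/2).round(4),q.mean(0))
plan([(.43,.30,.2,-.886),(.5052,-.0015,.22,-.886)],s)
E
```

```text
(array([0.42731656, 0.3587944 , 0.18986433]), np.float64(-0.8908914124506309)) 0.5328295569543633
Y [ 0.50517473 -0.00147398]
G [ 0.47300494 -0.06856786]
B [ 0.50374622 -0.13632817]
G 1542 [ 0.4658 -0.0674  0.0159] [ 0.46591454 -0.06594846  0.01569151]
K 2442 [ 0.6717 -0.1377  0.015 ] [ 0.55134982 -0.15606864  0.01531362]
[-0.035, 0.047, -0.01, 0, 0, 0, -0.057, 0.094, -0.013, 0, 0, 0, -0.079, 0.141, -0.017, 0, 0, 0, -0.1, 0.188, -0.02, 0, 0, 0, -0.122, 0.235, -0.023, 0, 0, 0]
[-0.022, 0.047, -0.004, 0, 0, 0, -0.044, 0.094, -0.007, 0, 0, 0]
end [ 0.5051 -0.0014  0.2199] -0.891
```

>>> carry_out(
  deltas=[-0.035,0.047,-0.01,0,0,0,-0.057,0.094,-0.013,0,0,0,-0.079,0.141,-0.017,0,0,0,-0.1,0.188,-0.02,0,0,0,-0.122,0.235,-0.023,0,0,0],
)

```text
time: 11.52
eef_pos: [0.4805, 0.0981, 0.212]
tcp_rot: [0.943, 0.334, -0.0, -0.0]
contact_force: [0.2, 0.3, -0.4]
opening: 0.538
finger_force: 33.0
```

>>> carry_out(
  deltas=[-0.022,0.047,-0.004,0,0,0,-0.044,0.094,-0.007,0,0,0,-0.044,0.094,-0.007,0,0,0],
)

```text
time: 11.9
eef_pos: [0.5061, -0.004, 0.2192]
tcp_rot: [0.944, 0.331, -0.0, 0.0]
contact_force: [-0.9, 0.8, -1.3]
opening: 0.532
finger_force: 33.2
```

```bash
python3 - <<'E'
from plan import *
T=tool();print(pose());p,d=ctrl.read_camera("wrist");cv2.imwrite("pics/w4.png",p[:,:,::-1]);np.savez("w4.npz",p=p,d=d,T=T);P=cloud("wrist",d,T);T2=tool();print(pose())
p=p.astype(int);yel=(p[...,0]-p[...,2]>90)&(p[...,1]-p[...,2]>60)
for lo,hi in ((.01,.02),(.06,.09),(.2,.26)):
    m=yel&(P[...,2]>lo)&(P[...,2]<hi);q=P[m]
    if len(q): vu=np.argwhere(m).mean(0);print(lo,len(q),q.mean(0).round(4),((q.min(0)+q.max(0))/2).round(4),vu)
Q=(P-T[:3,3])@T[:3,:3]
m=yel&(P[...,2]>.2);print("cap in tool",(Q[m].min(0)+Q[m].max(0))/2,Q[m].min(0),Q[m].max(0))
E
```

```text
(array([ 0.50608643, -0.00398521,  0.21923832]), np.float64(-0.8960594419971111))
(array([ 0.50551856, -0.00227165,  0.2189108 ]), np.float64(-0.8942334251955367))
0.01 1081 [5.087e-01 1.000e-04 1.570e-02] [ 0.5051 -0.0016  0.0159] [185.46438483 280.15541166]
0.06 399 [0.4839 0.0312 0.0752] [0.5012 0.0185 0.0746] [197.65162907 239.56140351]
cap in tool [ 0.07644593  0.00046047 -0.14233064] [ 0.07644593  0.00046047 -0.14233064] [ 0.07644593  0.00046047 -0.14233064]
```

View pics/w4.png

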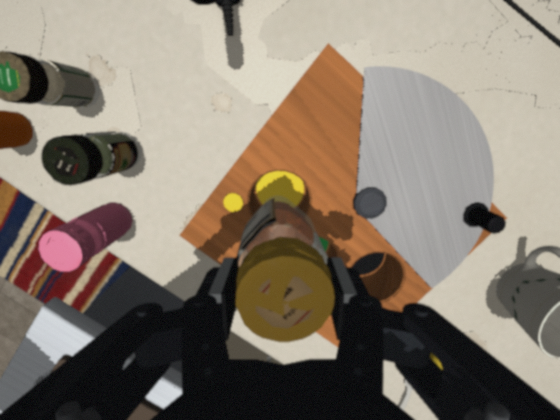

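The wrist picture shows the yellow jar held upright, with its cap at (286,290). The yellow pocket floor is partly visible behind it at (280,185).

```bash
python3 - <<'E'
from plan import *
f=np.load("w4.npz");p,d,T=f["p"].astype(int),f["d"],f["T"];P=cloud("wrist",d,T);Q=(P-T[:3,3])@T[:3,:3]
m=np.zeros(d.shape,bool);m[235:345,225:345]=True
m&=(Q[...,2]<-.022)&(Q[...,2]>-.045)&(abs(Q[...,1])<.03)&(p[...,0]-p[...,2]>30)
q=Q[m];print(len(q),np.median(q,0),q.min(0),q.max(0));
t=q[abs(q[:,2]-np.median(q[:,2]))<.004];print((t.min(0)+t.max(0))/2, t.max(0)-t.min(0),cv2.minEnclosingCircle(t[:,:2].astype(np.float32)))
# pocket mouth: dark/floor boundary, and dot in world using T
E
```

```text
7223 [ 0.00463861  0.00141686 -0.02962402] [-0.0212575  -0.0196001  -0.04007373] [ 0.02394367  0.02404552 -0.02201013]
[ 0.00134308  0.00188275 -0.02942347] [0.04520117 0.0429657  0.00759786] ((0.001068247016519308, 0.003051244653761387), 0.023428257554769516)
```

>>> carry_out(
  deltas=[-0.001,-0.002,0.03,0,0,0,-0.001,-0.002,0.055,0,0,0,-0.001,-0.002,0.075,0,0,0,-0.001,-0.002,0.095,0,0,0],
)

```text
time: 12.45
eef_pos: [0.5031, 0.0014, 0.1233]
tcp_rot: [0.942, 0.334, -0.0, -0.0]
contact_force: [0.1, -0.9, -1.1]
opening: 0.535
finger_force: 33.5
```

>>> carry_out(
  deltas=[0,0,0.012,0,0,0,0,0,0.024,0,0,0,0,0,0.035,0,0,0,0,0,0.035,0,0,0],
)

```text
time: 12.95
eef_pos: [0.5029, 0.0, 0.0883]
tcp_rot: [0.943, 0.333, -0.001, -0.001]
contact_force: [0.3, -0.2, -1.3]
opening: 0.527
finger_force: 33.6
```

>>> carry_out(
  deltas=[0,0,0.002,0,0,0,0,0,0.002,0,0,0],
)

```text
time: 13.2
eef_pos: [0.504, -0.0004, 0.0877]
tcp_rot: [0.943, 0.333, 0.0, 0.0]
contact_force: [-0.2, -0.5, -1.2]
opening: 0.532
finger_force: 33.6
```

>>> carry_out(
  deltas=[0,0,0,0,0,0,0,0,0,0,0,0,0,0,0,0,0,0],
  grip=72,
)

```text
time: 13.58
eef_pos: [0.5039, -0.0004, 0.0876]
tcp_rot: [0.943, 0.333, 0.0, 0.0]
contact_force: [0.1, 0.3, -0.1]
opening: 0.719
finger_force: 0.0
```

>>> carry_out(
  deltas=[0,0,-0.02,0,0,0,0,0,-0.06,0,0,0,0,0,-0.12,0,0,0,0,0,-0.16,0,0,0],
)

```text
time: 14.08
eef_pos: [0.5044, -0.0004, 0.2506]
tcp_rot: [0.943, 0.333, 0.002, 0.001]
contact_force: [0.0, -0.2, 1.0]
opening: 0.72
finger_force: 0.0
```

```bash
python3 - <<'E'
from plan import *
print(pose())
T=tool();p,d=ctrl.read_camera("wrist");P=cloud("wrist",d,T)
m=(P[...,2]>.1)&(P[...,2]<.135)&(np.hypot(P[...,0]-.505,P[...,1]+.0015)<.04);q=P[m];print("Y placed",len(q),np.median(q,0),(q.min(0)+q.max(0))/2)
plan([(.45,.20,.25,0),(.45,.20,.25,0)],rot=.185)
E
```

```text
(array([ 5.04356021e-01, -4.09463326e-04,  2.50564115e-01]), np.float64(-0.8909533383550768))
Y placed 1667 [0.50510506 0.00176316 0.11510131] [0.50368337 0.00101206 0.10880667]
[0.016, -0.038, 0.001, 0, 0, -0.18, 0.033, -0.077, 0.003, 0, 0, -0.36, 0.049, -0.115, 0.004, 0, 0, -0.53, 0.066, -0.154, 0.005, 0, 0, -0.71, 0.082, -0.192, 0.007, 0, 0, -0.89]
[0, 0, 0, 0, 0, 0]
end [0.45   0.2    0.2495] -0.001
```

The yellow jar is seated, with its cap top at 115 mm. Green is next.

>>> carry_out(
  deltas=[0.016,-0.038,0.001,0,0,-0.18,0.033,-0.077,0.003,0,0,-0.36,0.049,-0.115,0.004,0,0,-0.53,0.066,-0.154,0.005,0,0,-0.71,0.082,-0.192,0.007,0,0,-0.89],
)

```text
time: 14.75
eef_pos: [0.4462, 0.2019, 0.2403]
tcp_rot: [0.705, 0.709, 0.0, 0.0]
contact_force: [-0.2, -0.5, -0.7]
opening: 0.72
finger_force: 0.0
```

>>> carry_out(
  deltas=[0,0,0,0,0,0,0,0,0,0,0,0],
)

```text
time: 15.0
eef_pos: [0.4468, 0.2003, 0.2402]
tcp_rot: [0.708, 0.706, -0.0, 0.0]
contact_force: [0.6, 0.2, 0.2]
opening: 0.716
finger_force: 0.0
```

```bash
python3 - <<'E'
from jars import *
T=tool();p,d=ctrl.read_camera("wrist");P=cloud("wrist",d,T);print(pose())
for n in "GBOP": circ(n,P)
s=pose();a=(T[:3,3]+s[0])/2;print(a,s[1])
E
```

```text
(array([0.44697669, 0.19994829, 0.24024667]), np.float64(-0.0025773855475327507))
G 1510 mean [0.455  0.2459 0.1041] mid [0.4555 0.2454 0.1017] circ [0.4552 0.2453] 0.0206
B 1460 mean [0.4242 0.1736 0.1053] mid [0.4239 0.1721 0.1028] circ [0.4241 0.1719] 0.0223
O 1729 mean [0.3648 0.2897 0.1038] mid [0.364  0.2895 0.1014] circ [0.3636 0.2898] 0.0205
P 1225 mean [0.3425 0.14   0.1049] mid [0.3425 0.137  0.1027] circ [0.3421 0.1373] 0.0221
[0.44687732 0.20012014 0.24020759] -0.0025773855475327507
```

>>> carry_out(
  deltas=[0.022,0.004,0.03,0,0,0,0.045,0.008,0.065,0,0,0,0.045,0.008,0.1,0,0,0,0.045,0.008,0.135,0,0,0,0.045,0.008,0.166,0,0,0],
)

```text
time: 15.68
eef_pos: [0.4552, 0.2443, 0.073]
tcp_rot: [0.708, 0.706, -0.0, 0.0]
contact_force: [0.4, 0.2, 1.1]
opening: 0.72
finger_force: 0.0
```

>>> carry_out(
  deltas=[0,0,0,0,0,0],
)

```text
time: 15.8
eef_pos: [0.4532, 0.2438, 0.0717]
tcp_rot: [0.708, 0.706, -0.003, -0.001]
contact_force: [-0.6, -0.2, 0.4]
opening: 0.723
finger_force: 0.0
```

>>> carry_out(
  deltas=[0,0,0,0,0,0,0,0,0,0,0,0,0,0,0,0,0,0,0,0,0,0,0,0],
  grip=0,
)

```text
time: 16.3
eef_pos: [0.4561, 0.2459, 0.076]
tcp_rot: [0.707, 0.707, 0.002, 0.001]
contact_force: [-0.1, -1.2, 5.4]
opening: 0.462
finger_force: 35.7
```

>>> carry_out(
  deltas=[0,0,-0.04,0,0,0,0,0,-0.08,0,0,0,0,0,-0.13,0,0,0],
)

```text
time: 16.68
eef_pos: [0.4534, 0.2453, 0.2041]
tcp_rot: [0.707, 0.707, -0.002, -0.001]
contact_force: [0.6, 0.4, -1.4]
opening: 0.463
finger_force: 35.7
```

```bash
python3 - <<'E'
from plan import *
s=pose();print(s)
plan([(.4730,-.0686,.22,0)],s)
E
```

```text
(array([0.4534479 , 0.2452915 , 0.20409083]), np.float64(-0.0008401698880284974))
[-0.052, 0.003, -0.003, 0, 0, 0, -0.105, 0.007, -0.005, 0, 0, 0, -0.157, 0.01, -0.008, 0, 0, 0, -0.209, 0.013, -0.011, 0, 0, 0, -0.262, 0.017, -0.013, 0, 0, 0]
[-0.052, 0.003, -0.003, 0, 0, 0]
end [ 0.4732 -0.0687  0.2201] -0.001
```

>>> carry_out(
  deltas=[-0.045,0.003,-0.03,0,0,0,-0.105,0.007,-0.03,0,0,0,-0.157,0.01,-0.03,0,0,0,-0.209,0.013,-0.025,0,0,0,-0.262,0.017,-0.02,0,0,0],
)

```text
time: 17.3
eef_pos: [0.471, -0.0178, 0.224]
tcp_rot: [0.707, 0.707, 0.0, -0.0]
contact_force: [-0.4, -0.6, -0.1]
opening: 0.463
finger_force: 35.8
```

>>> carry_out(
  deltas=[-0.052,0.003,0.003,0,0,0,-0.052,0.003,0.003,0,0,0,-0.052,0.003,0.003,0,0,0],
)

```text
time: 17.68
eef_pos: [0.4741, -0.068, 0.2209]
tcp_rot: [0.708, 0.707, 0.0, -0.001]
contact_force: [0.4, 0.3, -1.7]
opening: 0.464
finger_force: 35.8
```

```bash
cat > held.py <<'E'
from plan import *
def held(n,top,rad):
    T=tool();p,d=ctrl.read_camera("wrist");s=pose();print(T[:3,3],s);np.savez(f"h{n}.npz",p=p,d=d,T=T);cv2.imwrite(f"pics/h{n}.png",p[:,:,::-1])
    Q=(cloud("wrist",d,T)-T[:3,3])@T[:3,:3]
    m=(abs(Q[...,2]+top)<.007)&(abs(Q[...,1])<rad+.0015)&(abs(Q[...,0])<.03);q=Q[m]
    print(len(q),np.median(q,0),q.min(0),q.max(0),"mid",(q.min(0)+q.max(0))/2)
    print(cv2.minEnclosingCircle(q[:,:2].astype(np.float32)))
E
python3 -c "
from held import *
held('G',.0285,.0205)"
```

```text
[ 0.47405977 -0.06799839  0.22088257] (array([ 0.47417269, -0.06747425,  0.22100465]), np.float64(-0.00022635621946492395))
6503 [ 0.00365093  0.00094218 -0.02842571] [-0.01993011 -0.02199927 -0.03547714] [ 0.02093982  0.02199146 -0.02150059] mid [ 5.04851588e-04 -3.90443275e-06 -2.84888614e-02]
((0.0013930740533396602, -0.00011039433593396097), 0.024205947294831276)
```

>>> carry_out(
  deltas=[-0.002,-0.002,0.03,0,0,0,-0.002,-0.002,0.055,0,0,0,-0.002,-0.002,0.075,0,0,0,-0.002,-0.002,0.095,0,0,0],
)

```text
time: 18.23
eef_pos: [0.4724, -0.0687, 0.1257]
tcp_rot: [0.706, 0.708, 0.0, -0.0]
contact_force: [0.1, 0.1, -0.9]
opening: 0.463
finger_force: 35.8
```

>>> carry_out(
  deltas=[0,0,0.012,0,0,0,0,0,0.023,0,0,0,0,0,0.033,0,0,0,0,0,0.033,0,0,0],
)

```text
time: 18.73
eef_pos: [0.472, -0.0702, 0.0927]
tcp_rot: [0.707, 0.707, -0.0, -0.001]
contact_force: [0.4, 0.3, -1.4]
opening: 0.463
finger_force: 35.8
```

>>> carry_out(
  deltas=[0,0,0,0,0,0,0,0,0,0,0,0,0,0,0,0,0,0],
  grip=68,
)

```text
time: 19.1
eef_pos: [0.4729, -0.0707, 0.0939]
tcp_rot: [0.708, 0.707, 0.0, 0.001]
contact_force: [0.3, 1.2, -0.0]
opening: 0.678
finger_force: 0.0
```

>>> carry_out(
  deltas=[0,0,-0.02,0,0,0,0,0,-0.06,0,0,0,0,0,-0.12,0,0,0,0,0,-0.16,0,0,0],
)

```text
time: 19.6
eef_pos: [0.4732, -0.0707, 0.2568]
tcp_rot: [0.707, 0.707, 0.001, 0.002]
contact_force: [0.3, 0.5, 0.6]
opening: 0.68
finger_force: 0.0
```

```bash
python3 - <<'E'
from plan import *
T=tool();p,d=ctrl.read_camera("wrist");P=cloud("wrist",d,T);print(pose())
for n,c in (("G",(.473,-.0686)),("Y",(.505,0))):
    m=(P[...,2]>.1)&(P[...,2]<.135)&(np.hypot(P[...,0]-c[0],P[...,1]-c[1])<.03);q=P[m];print(n,len(q),np.median(q,0) if len(q) else 0)
plan([(.425,.13,.25,.86)])
E
```

```text
(array([ 0.4755809 , -0.07153596,  0.26260988]), np.float64(-0.0007922354424737991))
G 1426 [ 0.47081174 -0.06827065  0.11920685]
Y 1830 [0.50221376 0.00189208 0.11510355]
[0.04, -0.01, 0.003, 0, 0, -0.17, 0.081, -0.02, 0.005, 0, 0, -0.34, 0.121, -0.03, 0.008, 0, 0, -0.52, 0.161, -0.041, 0.01, 0, 0, -0.69, 0.201, -0.051, 0.013, 0, 0, -0.86]
end [0.4247 0.1295 0.2496] 0.859
```

Green is seated too (119 mm). Black is last, with the tool's closing line at about 49°.

>>> carry_out(
  deltas=[0.04,-0.01,0.003,0,0,-0.17,0.081,-0.02,0.005,0,0,-0.34,0.121,-0.03,0.008,0,0,-0.52,0.161,-0.041,0.01,0,0,-0.69,0.201,-0.051,0.013,0,0,-0.86],
  grip=72,
)

```text
time: 20.27
eef_pos: [0.4212, 0.1318, 0.2404]
tcp_rot: [0.346, 0.938, 0.0, 0.0]
contact_force: [0.1, 0.5, 0.4]
opening: 0.717
finger_force: 0.0
```

>>> carry_out(
  deltas=[0,0,0,0,0,0,0,0,0,0,0,0],
)

```text
time: 20.52
eef_pos: [0.4218, 0.1303, 0.2404]
tcp_rot: [0.349, 0.937, -0.0, 0.0]
contact_force: [-0.4, 0.0, 0.0]
opening: 0.722
finger_force: 0.0
```

```bash
python3 - <<'E'
from jars import *
T=tool();p,d=ctrl.read_camera("wrist");P=cloud("wrist",d,T);s=pose()
J["B"]=(.4241,.172,.106)
for n in "BP": circ(n,P)
a=(T[:3,3]+s[0])/2;print(a,s[1])
plan([(.4241,.172,.15,s[1]),(.4241,.172,.075,s[1],3)],(a,s[1]))
E
```

```text
B 1668 mean [0.4227 0.1724 0.1055] mid [0.4236 0.1719 0.1029] circ [0.4235 0.1722] 0.0219
P 1886 mean [0.3419 0.1377 0.1053] mid [0.3421 0.1371 0.103 ] circ [0.342  0.1372] 0.0219
[0.42188515 0.13015858 0.24041667] 0.8574342661307002
[0.013, 0.017, 0.045, 0, 0, 0, 0.026, 0.033, 0.09, 0, 0, 0, 0.026, 0.033, 0.115, 0, 0, 0, 0.026, 0.033, 0.14, 0, 0, 0, 0.026, 0.033, 0.165, 0, 0, 0]
end [0.4238 0.1721 0.0754] 0.857
```

>>> carry_out(
  deltas=[0.013,0.017,0.045,0,0,0,0.026,0.033,0.09,0,0,0,0.026,0.033,0.115,0,0,0,0.026,0.033,0.14,0,0,0,0.026,0.033,0.165,0,0,0],
)

```text
time: 21.2
eef_pos: [0.4243, 0.1715, 0.0746]
tcp_rot: [0.35, 0.937, 0.0, 0.0]
contact_force: [0.4, 0.3, 0.5]
opening: 0.719
finger_force: 0.0
```

>>> carry_out(
  deltas=[0,0,0,0,0,0],
)

```text
time: 21.32
eef_pos: [0.4223, 0.1712, 0.0735]
tcp_rot: [0.35, 0.937, -0.001, -0.002]
contact_force: [-0.4, 0.6, 1.3]
opening: 0.723
finger_force: 0.0
```

>>> carry_out(
  deltas=[0,0,0,0,0,0,0,0,0,0,0,0,0,0,0,0,0,0,0,0,0,0,0,0],
  grip=0,
)

```text
time: 21.82
eef_pos: [0.4245, 0.1726, 0.0765]
tcp_rot: [0.348, 0.937, 0.0, 0.001]
contact_force: [-0.0, -0.6, 4.5]
opening: 0.495
finger_force: 35.8
```

>>> carry_out(
  deltas=[0,0,-0.04,0,0,0,0,0,-0.09,0,0,0,0,0,-0.15,0,0,0],
)

```text
time: 22.2
eef_pos: [0.4222, 0.1725, 0.2254]
tcp_rot: [0.348, 0.937, -0.001, -0.001]
contact_force: [0.8, -0.1, -0.6]
opening: 0.494
finger_force: 36.0
```

```bash
python3 - <<'E'
from plan import *
s=pose();print(s)
plan([(.45,0,.24,s[1]),(.5037,-.1363,.235,s[1])],s)
E
```

```text
(array([0.42223439, 0.17247123, 0.22536019]), np.float64(0.8590359515743179))
[-0.045, -0.037, -0.005, 0, 0, 0, -0.089, -0.075, -0.01, 0, 0, 0, -0.134, -0.112, -0.015, 0, 0, 0, -0.177, -0.135, -0.013, 0, 0, 0, -0.22, -0.158, -0.011, 0, 0, 0]
[-0.043, -0.023, 0.001, 0, 0, 0]
end [ 0.5032 -0.1364  0.2354] 0.859
```

>>> carry_out(
  deltas=[-0.045,-0.037,-0.01,0,0,0,-0.089,-0.075,-0.015,0,0,0,-0.134,-0.112,-0.015,0,0,0,-0.177,-0.135,-0.013,0,0,0,-0.22,-0.158,-0.011,0,0,0],
)

```text
time: 22.82
eef_pos: [0.4869, -0.0922, 0.236]
tcp_rot: [0.349, 0.937, 0.0, -0.0]
contact_force: [0.4, 0.5, -0.6]
opening: 0.494
finger_force: 36.1
```

>>> carry_out(
  deltas=[-0.043,-0.023,0.001,0,0,0,-0.043,-0.023,0.001,0,0,0,-0.043,-0.023,0.001,0,0,0],
)

```text
time: 23.2
eef_pos: [0.5039, -0.1357, 0.2346]
tcp_rot: [0.349, 0.937, 0.0, -0.001]
contact_force: [-0.2, 0.2, -1.2]
opening: 0.5
finger_force: 36.1
```

```bash
python3 - <<'E'
from held import *
held('B',.030,.0215)
s=pose();print(s,ctrl.get_state()["qpos"].round(2))
plan([(.5037,-.1363,s[0][2],s[1])],s)
E
```

```text
[ 0.50391983 -0.13566218  0.23461791] (array([ 0.50391789, -0.13524076,  0.23479919]), np.float64(0.8596321556862896))
7466 [ 0.00393514  0.0006619  -0.02914425] [-0.0208294  -0.02298539 -0.03699804] [ 0.02316702  0.02299531 -0.02300214] mid [ 1.16880960e-03  4.96074463e-06 -3.00000924e-02]
((0.0004232867795508355, -4.373704723548144e-05), 0.025253837928175926)
(array([ 0.50391789, -0.13524076,  0.23479919]), np.float64(0.8596321556862896)) [-0.46 -0.06  1.95  0.    1.25 -1.32]
[-0.001, -0.001, 0, 0, 0, 0]
end [ 0.504  -0.1367  0.2348] 0.86
```

View pics/hB.png

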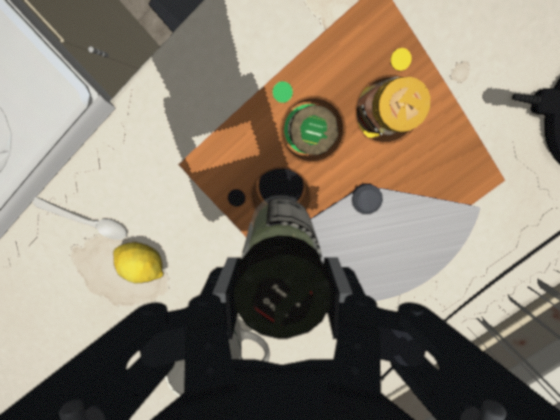

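The picture shows the black jar upright over the black pocket (282,185). Green (312,128) and yellow (395,108) are both seated, and the lid is still open.

>>> carry_out(
  deltas=[-0.002,-0.001,0.04,0,0,0,-0.002,-0.001,0.065,0,0,0,-0.002,-0.001,0.085,0,0,0,-0.002,-0.001,0.105,0,0,0],
)

```text
time: 23.75
eef_pos: [0.505, -0.1367, 0.1298]
tcp_rot: [0.347, 0.938, 0.0, -0.0]
contact_force: [-0.0, 0.3, -1.4]
opening: 0.495
finger_force: 36.1
```

>>> carry_out(
  deltas=[0,0,0.013,0,0,0,0,0,0.025,0,0,0,0,0,0.036,0,0,0,0,0,0.036,0,0,0],
)

```text
time: 24.25
eef_pos: [0.5048, -0.138, 0.0934]
tcp_rot: [0.348, 0.937, 0.0, -0.001]
contact_force: [-0.5, -0.4, -1.5]
opening: 0.497
finger_force: 36.1
```

>>> carry_out(
  deltas=[0,0,0,0,0,0,0,0,0,0,0,0,0,0,0,0,0,0],
  grip=68,
)

```text
time: 24.62
eef_pos: [0.5058, -0.1386, 0.095]
tcp_rot: [0.348, 0.937, -0.0, 0.001]
contact_force: [0.6, 0.3, -0.8]
opening: 0.676
finger_force: 0.0
```

>>> carry_out(
  deltas=[0,0,-0.02,0,0,0,0,0,-0.06,0,0,0,0,0,-0.12,0,0,0,0,0,-0.16,0,0,0],
)

```text
time: 25.12
eef_pos: [0.506, -0.1387, 0.2579]
tcp_rot: [0.348, 0.937, -0.0, 0.002]
contact_force: [0.9, 0.7, 0.2]
opening: 0.679
finger_force: 0.0
```

>>> carry_out(
  deltas=[0.0,0.0,-0.03,0,0,0,0,0,-0.03,0,0,0],
)

```text
time: 25.38
eef_pos: [0.5067, -0.139, 0.288]
tcp_rot: [0.348, 0.937, -0.0, 0.004]
contact_force: [-0.5, 0.1, -0.4]
opening: 0.681
finger_force: 0.0
```

```bash
python3 - <<'E'
from plan import *
T=tool();p,d=ctrl.read_camera("wrist");cv2.imwrite("pics/fin.png",p[:,:,::-1]);P=cloud("wrist",d,T);print(pose(),ctrl.get_state()["contact_force"])
for n,c in (("B",(.5037,-.1363)),("G",(.473,-.0686)),("Y",(.505,0))):
    m=(P[...,2]>.1)&(P[...,2]<.135)&(np.hypot(P[...,0]-c[0],P[...,1]-c[1])<.03);q=P[m];print(n,len(q),np.median(q,0) if len(q) else 0)
m=(P[...,2]>.110)&(P[...,2]<.12)&(np.hypot(P[...,0]-.618,P[...,1]+.16)<.03);q=P[m]
if len(q): k=(q.min(0)+q.max(0))/2;r=k[:2]-[.561,-.0695];print("knob",len(q),k,np.arctan2(r[1],r[0])%6.2832)
E
```

```text
(array([ 0.50570877, -0.13856269,  0.28543624]), np.float64(0.8589871863251933)) [-0.16766265  1.1736029  -0.5975285 ]
B 1359 [ 0.50264589 -0.13639575  0.12055701]
G 1303 [ 0.46915728 -0.07055846  0.11915769]
Y 1732 [ 0.50163333 -0.00097687  0.11514216]
knob 157 [ 0.61836678 -0.16066424  0.11354248] 5.274066516533397
```

View pics/fin.png

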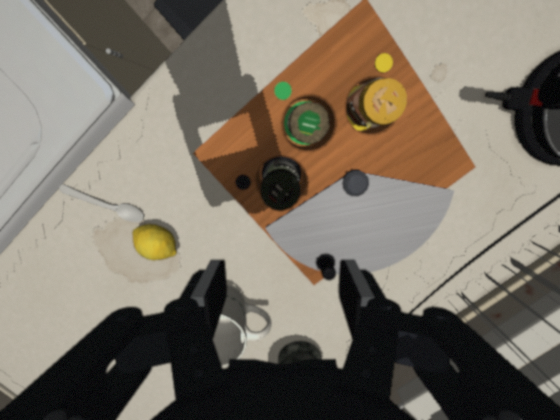

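The final picture shows all three jars down in their own pockets, with the lid at its stop and the bystanders in view untouched.

```bash
python3 -c "
from plant import ctrl
print(ctrl.sign_off())"
```

```text
the job is handed in; nothing more can be done
None
```

I turned the lid anticlockwise to its stop and left it open, put the yellow, green and black jars upright and fully down in their matching pockets, and handed the job in at about 25 s of the 72 s allowed.

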